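Raise the buffet sign stand to its second stop and hold it

TASK

Raise the sign on the telescoping stand on the buffet counter: pinch its grip head so that the button in the side is pressed fully in, then, keeping the button in, pull the head up past the first stop to the second stop, where it goes no further. Finish while still holding it up there at the second stop with the button pressed in, since a colleague has yet to approve the height before it is locked. Leave the other things on the counter where they are.

Things in the scene. Friction and masses are not known exactly. Their poses are not given: they have to be found in the camera images.
- stand: Telescoping sign stand, its round dark foot (110 mm across, 14 mm high) stuck firmly to the counter. Origin: centre of the foot's underside; z up along the mast; x and y give the directions of card and button. Outer tube 26 mm across, with a collar 31 mm across whose top is at 134 mm; from it slides an 18 mm steel mast with a grey grip head. Sliding part: 0.2 to 0.35 kg.
- grip_head (a point): Centre of the grey grip head on the mast's axis: a block 28 mm (stand's x) by 30 mm (stand's y) by 48 mm high; 166 mm above the counter when down; rises with the mast. Nothing above it. A small bracket joins its lowest 6 mm on the +x side to the card. Closing on its two y faces at this height grips the head and presses the button at once.
- button_face (a point): Centre of the outer face of the black round release button, 18 mm across, in the middle of the head's +y face, on the level of the head's centre. Let out, it stands 7.5 mm proud of that face; fully in, 1.5 mm. It moves along the stand's y, inwards to -y.
- release (a joint): Button travel in m: 0 let out, 0.006 fully in. A spring pushes it out with about 1 N at first, 6 N when fully in. Above about 0.0045 the latch is free; let out, it locks the mast at the bottom, at the first stop (0.045) and at the second stop (0.090).
- mast (a joint): Extension of the mast in m: 0 fully down, 0.045 first stop, 0.090 second stop, which is also the hard end of travel. Sliding friction about 1 N; with the button in and nobody holding it, it sinks by its own weight.
- card_block: Bystander: low wooden block 50 x 90 x 30 mm with an upright blank card in it, 112 mm high in all; loose. Origin at the centre of the underside.
- tumbler_a: Bystander: empty glass tumbler 72 mm across, 95 mm high; loose. Origin at the centre of the underside.
- tumbler_b: Bystander: a second such tumbler; loose.
- bread_basket: Bystander: empty slatted light wooden bread basket 120 x 240 x 70 mm; loose. Origin at the centre of the underside.
- sign_card (a point): Centre of the blank sign card in its aluminium frame, 110 mm wide (stand's y), 100 mm high, 4 mm thick, 26 mm from the mast's axis on the stand's +x side and 74 mm below the head's centre (upper edge 24 mm below it). Rises with the head.
There are look-alikes about, which are no part of the job. What is meant by the stand is not purple or red, and is the larger of those in its own colour.

How it is judged:
By the outcome, as a careful person would: the job done as asked, in the order asked, and still so for the second after the job is handed in, while the arm keeps its last pose, push and grip.
It also fails if it takes over 29 s, if anything falls off the work surface, if the arm or the gripper's body presses on something with over 40 N, if the wrist force passes 120 N, or if a joint passes its speed limit or range.

ROBOT

A 6-joint arm with a two-finger parallel gripper is mounted at the origin on the work surface. World frame = base frame: x ahead of the robot, y to its left, z up, the work surface at z = 0. Lengths are in mm, angles in rad, forces in N, time in s.
With the tool pointing down it reaches from about 300 to 775 mm from the base axis. Payload 14.6 kg.
Tool frame: the origin (TCP) lies at the very end of the fingers, on their centre line; the grasp point (between the pads) lies 19 mm behind it; y points along the fingers, z is the direction in which the jaws open and shut, and the axes are right-handed (so a half turn about y gives the same grasp; the last joint's range is limited). The gripper opens to 94 mm and grips with 3 to 60 N. Pads are 16 mm wide; open, the fingers measure 119 mm over their backs; the gripper's body (75 mm by 177 mm) begins 78 mm behind the grasp point.
Start: joints at [-1.411, 0.3, 1.521, -0, 1.321, -0.067], TCP at [123.667, -535.906, 205.446] pointing down, gripper open.
Joint ranges: [-3.03, 3.03], [-0.79, 2.21], [0.23, 2.52], [-1.04, 4.18], [0, 3.07], [-2.55, 2.55]. Speed limits (rad/s): [2.22, 2.22, 2.57, 3.14, 3.14, 3.14].

INTERFACE

Orientations are given as [roll, pitch, yaw] about the fixed x, y, z axes, in that order (R = Rz(yaw) Ry(pitch) Rx(roll)).
In Python, from cell import monitor, optics, manip gives the robot as it stands.
- The arm moves only by the shell command python3 -m creep 'ROWS' [FORCE]. ROWS is JSON, a list of rows, each an object of numbers: "tx", "ty", "tz": the shift along the tool's x, y, z scaled (see below); "turn": the turn about the tool's y scaled (see below); "fingers": the finger opening in mm, from 0 to 94. In form: [{"tx": .., "ty": .., "tz": .., "turn": .., "fingers": ..}, ...]. A call has 1 to 20 rows; each row is the pose to reach, as a shift and turn from the pose measured when the call began, along the tool's axes at that moment, turning the shorter way round; what a row does not reach only later rows make up. The controller multiplies each number of a shift by 200 mm and each number of a turn by pi rad. A row lasts 1/10 s, in which the tool goes at most 50 mm and 8.59 degrees, less where a joint would pass 70% of its speed; a pose out of reach is approached as far as the arm can. A call with a number of a shift or a turn outside -1 to 1 is refused whole. A call with a gripper value outside its range is refused whole. The fingers move at their own pace and stop on an object; FORCE is the grip in N (left out, the last holds). Time passes only in rows, so rows that repeat a pose let the fingers close. It gives the time, the measured TCP pose, the force and the opening at its end, in the units of the state.
- monitor.read_state(): the state, without advancing time (a new reading comes with each control period).
- optics.camera(name): name is "side" or "top" or "wrist"; returns a dict with "frame" (420x560x3 uint8, red, green, blue), "range_z" (420x560 float32, mm along the optical axis (not along the pixel's ray), 0 where there is no reading), "fx", "fy", "cx", "cy" (pixels), "distortion" ([k1, k2, p1, p2, k3] as OpenCV has them; the pictures are not rectified), "R" (3x3) and "t" (3): a world point X has camera coordinates R X + t; the wrist camera has in their place "mount" (4x4, takes a point from camera to tool coordinates, whose origin is the TCP and whose axes are the tool frame's). Camera axes: x right, y down, z forward; pixel columns grow to the right and rows downward; lengths in mm; the calibration is good to about 2 mm. A picture is of the moment at which its call begins: read the wrist's pose just before it.
- manip.sign_off(): hands the job in, once; it reports no verdict.
The state is a dict: "clock": time; "joints": joint angles; "qd": joint speeds; "effort": joint torques, N m; "eef_pos": TCP position; "eef_rot": TCP orientation; "wrist_force": force on the tool from outside, world axes, zero at the start; "moment": the same for the moment, N m; "finger_gap": finger opening in mm.
Only numpy, scipy, OpenCV 4.12 (cv2) and the standard library are available. Lean on these libraries where they do the work, as an engineer would, in place of code of your own. Each camera call takes 0.05 s, during which the arm holds its last target.

## Working session

There is one attempt and no reset: what is moved stays moved. The work goes in short steps, Python scripts to look and compute and a shell command to move; the robot and the scene stay as the last step left them, time stands still between calls to the robot, and variables do not carry over. Pictures are saved under pics/ and viewed, and the job is handed in when it is done.

```bash
ls; mkdir -p pics
python3 - <<'E'
from cell import monitor, optics
import cv2,pickle
s=monitor.read_state();print(s)
d={}
for n in("side","top","wrist"):
    c=optics.camera(n);d[n]=c
    cv2.imwrite(f"pics/{n}0.png",c["frame"][:,:,::-1])
    print(n,{k:v for k,v in c.items() if k not in("frame","range_z")})
pickle.dump((s,d),open("v0.pkl","wb"))
E
```

```text
pics
{'clock': 0.0, 'joints': array([-1.41059572e+00,  3.00492577e-01,  1.52161668e+00,  3.41688729e-06,
        1.32070027e+00, -6.65998402e-02]), 'qd': array([-0.00028087, -0.00042315, -0.00219772, -0.0001525 ,  0.00010547,
       -0.00062199]), 'effort': array([ 1.24827537e-03, -5.31802011e+01, -3.52735913e+01,  7.09236693e-02,
        2.43535725e-02, -1.13077563e-04]), 'eef_pos': array([ 123.62716183, -535.63984824,  204.85949669]), 'eef_rot': array([-1.57201027e+00,  8.42852700e-05, -2.91479311e+00]), 'wrist_force': array([-0.07453173,  0.31301699,  0.06774441]), 'moment': array([-0.00053982,  0.03450444, -0.00679507]), 'finger_gap': 94.06255974661815}
side {'fx': 382.3253535393897, 'fy': 382.3253535393897, 'cx': 278.6957286883581, 'cy': 217.32144056476034, 'distortion': array([-0.05869358,  0.        ,  0.        ,  0.        ,  0.        ]), 'R': array([[-9.82454806e-01, -1.86500329e-01, -4.25271292e-04],
       [-1.28737445e-01,  6.79815240e-01, -7.21995783e-01],
       [ 1.34941557e-01, -7.09273478e-01, -6.91897326e-01]]), 't': array([ 601.10896607,  175.27444707, 1090.38798
[... 295 characters left out ...]
76636110e-02, -1.03233958e-01],
       [ 1.03229808e-01, -1.14901909e-03, -9.94656869e-01]]), 't': array([  -9.55807655,  599.25661144, 1644.40346725])}
wrist {'fx': 295.7257418171819, 'fy': 295.7257418171819, 'cx': 280.59576693340745, 'cy': 209.12557208248583, 'distortion': array([-0.03076211,  0.        ,  0.        ,  0.        ,  0.        ]), 'mount': array([[-3.81520886e-04,  9.59554625e-01,  2.81522249e-01,
        -8.19749593e+01],
       [-7.57760132e-04, -2.81522466e-01,  9.59554338e-01,
        -1.78647775e+02],
       [ 9.99999640e-01,  1.52763684e-04,  8.34518940e-04,
        -1.89041822e+00],
       [ 0.00000000e+00,  0.00000000e+00,  0.00000000e+00,
         1.00000000e+00]])}
```

View pics/side0.png

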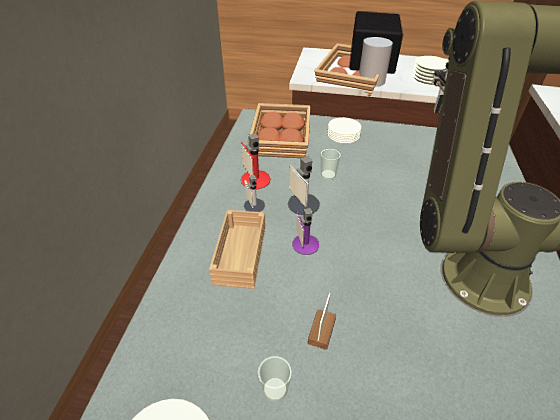

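View pics/top0.png

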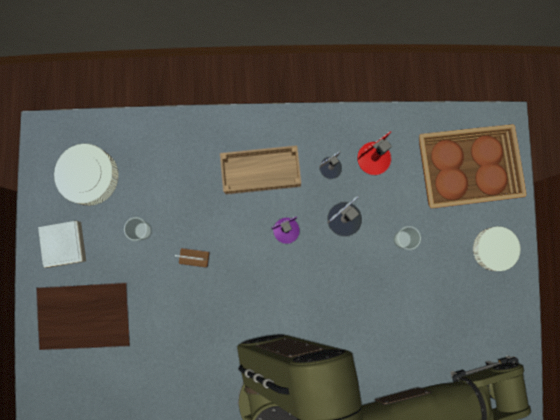

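View pics/wrist0.png

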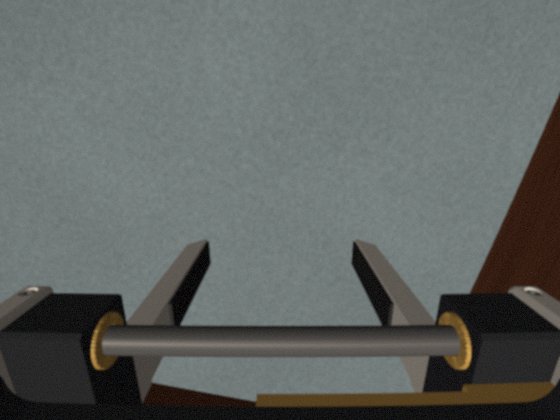

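Four stands, in top-view pixels: dark large (345,215), dark small (331,165), red (375,157) and purple (286,230). The target is the large dark one, because it isn't red or purple and its foot is the larger of the dark pair. I'll enlarge it to confirm.

```bash
python3 - <<'E'
import cv2,pickle,numpy as np
s,d=pickle.load(open("v0.pkl","rb"))
a=d["top"]["frame"][140:250,270:400,::-1];b=d["side"]["frame"][125:260,225:345,::-1]
A=cv2.resize(a,(400,int(110*400/130)),interpolation=2);B=cv2.resize(b,(400,450),interpolation=2)
o=np.zeros((450,800,3),np.uint8);o[:A.shape[0],:400]=A;o[:,400:]=B
cv2.imwrite("pics/crop0.png",o)
E
cat > h.py <<'E'
import cv2,numpy as np
from scipy.spatial.transform import Rotation as Ro
def pose(s):
    return Ro.from_euler("xyz",s["eef_rot"]).as_matrix(),np.array(s["eef_pos"])
def cam(c,s=None):
    """returns R(cam->world), centre"""
    if "R" in c:
        return c["R"].T,-c["R"].T@c["t"]
    R,p=pose(s);m=c["mount"]
    return R@m[:3,:3],R@m[:3,3]+p
def ray(c,uv,s=None):
    K=np.array([[c["fx"],0,c["cx"]],[0,c["fy"],c["cy"]],[0,0,1]])
    x=cv2.undistortPoints(np.array([[uv]],float),K,c["distortion"])[0,0]
    R,o=cam(c,s);return o,R@np.array([x[0],x[1],1.])
def onz(c,uv,z,s=None):
    o,r=ray(c,uv,s);return o+r*(z-o[2])/r[2]
def tri(rs):
    A=np.zeros((3,3));b=np.zeros(3)
    for o,r in rs:
        r=r/np.linalg.norm(r);P=np.eye(3)-np.outer(r,r);A+=P;b+=P@o
    x=np.linalg.solve(A,b)
    return x,[np.linalg.norm((np.eye(3)-np.outer(r,r)/(r@r))@(x-o)) for o,r in rs]
def proj(c,X,s=None):
    R,o=cam(c,s);K=np.array([[c["fx"],0,c["cx"]],[0,c["fy"],c["cy"]],[0,0,1]])
    x=R.T@(np.array(X,float)-o);return cv2.projectPoints(x.reshape(1,1,3),np.zeros(3),np.zeros(3),K,c["distortion"])[0].ravel()
E
```

```text
(no output)
```

View pics/crop0.png

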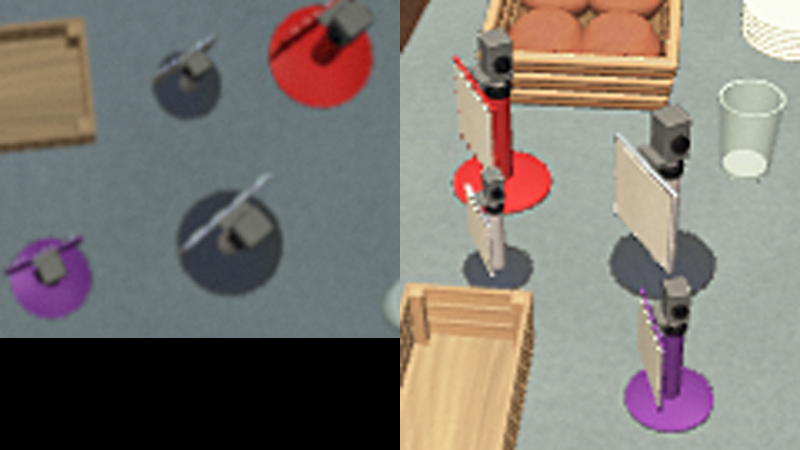

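The crop confirms it. The large dark stand sits at top crop (230,242), with its card to the upper left and its black button to the lower left. Next I measure its position.

Run:
```python
import cv2,pickle,numpy as np
from h import *
s,d=pickle.load(open("v0.pkl","rb"));T=d["top"];S=d["side"]
f=400/130
def tc(u,v):return (270+(u+.5)/f-.5,140+(v+.5)/f-.5)
g=400/120
def sc(u,v):return (225+(u-400+.5)/g-.5,125+(v+.5)/g-.5)
# foot mask in top
hsv=cv2.cvtColor(T["frame"],cv2.COLOR_RGB2HSV);print(hsv[232,340],T["frame"][232,340],T["frame"][240,320])
m=((T["frame"].max(2)<75)).astype(np.uint8);m[:190]=0;m[250:]=0;m[:,:315]=0;m[:,380:]=0
cs,_=cv2.findContours(m,0,2);c=max(cs,key=cv2.contourArea);h=cv2.convexHull(c)
e=cv2.fitEllipse(h);print("foot ell",e);F=onz(T,e[0],13,);print("foot",F)
print("diam",np.linalg.norm(onz(T,(e[0][0]-e[1][0]/2,e[0][1]),13)-onz(T,(e[0][0]+e[1][0]/2,e[0][1]),13)))
# head top face centre: top crop ~ (249,222); side crop top face (671,117)
x=tri([ray(T,tc(250,222)),ray(S,sc(671,121))]);print("headtop",x)
a=onz(T,tc(183,248),142);b=onz(T,tc(270,177),142);print(a,b,np.linalg.norm(a-b));t=b-a
print("yaw card edge",np.degrees(np.arctan2(t[1],t[0])))
```

```text
[107  61  67] [51 58 67] [105 118 120]
foot ell ((344.60406494140625, 218.95896911621094), (32.155921936035156, 32.80615234375), 72.5081558227539)
foot [ 562.86175523 -220.56135537   13.        ]
diam 101.64013949286517
headtop (array([ 567.80827411, -219.06960353,  180.50944241]), [np.float64(1.4736421356748528), np.float64(1.4736421356749605)])
[ 549.40983862 -159.8911188   142.        ] [ 615.50493014 -244.55686072  142.        ] 107.40972477531254
yaw card edge -52.02229356332522
```

```bash
python3 -m creep '[{"tx":0,"ty":-0.25},{"tx":-0.2,"tz":-0.08,"ty":-0.45},{"tx":-0.45,"tz":-0.19,"ty":-0.45},{"tx":-0.7,"tz":-0.29,"ty":-0.45},{"tx":-0.95,"tz":-0.4,"ty":-0.45},{"tx":-0.95,"tz":-0.4,"ty":-0.45}]'
python3 -m creep '[{"tx":-0.22,"tz":-0.09},{"tx":-0.44,"tz":-0.18},{"tx":-0.66,"tz":-0.27},{"tx":-0.85,"tz":-0.36},{"tx":-0.85,"tz":-0.36}]'
python3 - <<'E'
from h import *
from cell import monitor
s=monitor.read_state();R,p=pose(s);print(s["clock"],p,s["joints"],s["wrist_force"])
v=R.T@(np.array([567,-219,265])-p)
zy=np.degrees(np.arctan2(R[1,2],R[0,2]));print("units",v/200,"z yaw",zy,"turn",-((-52-zy+90)%180-90)/180)
E
```

```text
0.15 [ 123.6356715  -535.72302153  205.04190707] [-1.41060164e+00  3.00309997e-01  1.52142223e+00 -2.75574967e-06
  1.32070643e+00 -6.65943133e-02] [0.76840656 0.09946935 0.15117808]
units [-2.51614888 -0.29877344 -1.04486295] z yaw -77.00590721048016 turn -0.13892170672488977$[0]: bad value
$[0]: bad value
```

```bash
python3 -m creep '[{"tx":0,"ty":-0.25,"tz":0,"turn":0,"fingers":94},{"tx":-0.2,"ty":-0.45,"tz":-0.08,"turn":0,"fingers":94},{"tx":-0.45,"ty":-0.45,"tz":-0.19,"turn":0,"fingers":94},{"tx":-0.7,"ty":-0.45,"tz":-0.29,"turn":0,"fingers":94},{"tx":-0.95,"ty":-0.45,"tz":-0.4,"turn":0,"fingers":94},{"tx":-0.95,"ty":-0.45,"tz":-0.4,"turn":0,"fingers":94}]'
python3 - <<'E'
from h import *
from cell import monitor
s=monitor.read_state();R,p=pose(s);print(s["clock"],p,s["joints"],s["wrist_force"])
v=R.T@(np.array([567,-219,265])-p)
zy=np.degrees(np.arctan2(R[1,2],R[0,2]));print("units",v/200,"z yaw",zy,"turn",-((-52-zy+90)%180-90)/180)
E
```

```text
clock: 0.75
eef_pos: [293.3, -412.8, 295.2]
eef_rot: [-1.572, 0.001, -2.912]
wrist_force: [-0.2, -0.4, 0.7]
finger_gap: 94.3
0.75 [ 293.28084948 -412.7665871   295.22474499] [-1.02582234e+00  1.47020893e-01  1.50023786e+00  8.14973824e-04
  1.49507638e+00  3.15452822e-01] [-0.16833734 -0.3874664   0.67428585]
units [-1.55300387  0.1525712  -0.63200552] z yaw -76.8529405918983 turn -0.1380718921772128
```

```bash
python3 -m creep '[{"tx":-0.22,"ty":0,"tz":-0.09,"turn":-0.03,"fingers":94},{"tx":-0.44,"ty":0,"tz":-0.18,"turn":-0.06,"fingers":94},{"tx":-0.66,"ty":0,"tz":-0.27,"turn":-0.09,"fingers":94},{"tx":-0.88,"ty":0,"tz":-0.36,"turn":-0.12,"fingers":94},{"tx":-1.0,"ty":0,"tz":-0.42,"turn":-0.138,"fingers":94},{"tx":-1.0,"ty":0,"tz":-0.42,"turn":-0.138,"fingers":94},{"tx":-1.0,"ty":0,"tz":-0.42,"turn":-0.138,"fingers":94}]'
python3 - <<'E'
from h import *
from cell import monitor,optics
import pickle
s=monitor.read_state();c=optics.camera("wrist");pickle.dump((s,c),open("v1.pkl","wb"))
cv2.imwrite("pics/w1.png",c["frame"][:,:,::-1])
R,p=pose(s);print(s["clock"],p,s["joints"])
v=R.T@(np.array([567,-219,265])-p)
zy=np.degrees(np.arctan2(R[1,2],R[0,2]));print("units",v/200,"z yaw",zy)
E
```

```text
clock: 1.45
eef_pos: [468.8, -285.4, 295.1]
eef_rot: [-1.572, 0.0, -2.479]
wrist_force: [0.4, 0.6, -0.3]
finger_gap: 94.0
1.45 [ 468.79157845 -285.42192417  295.09026655] [-6.14027186e-01  2.46515836e-01  1.38245848e+00  7.97737774e-04
  1.51362209e+00  2.93847962e-01]
units [-0.59135674  0.15068194  0.04058219] z yaw -52.02003293485649
```

View pics/w1.png

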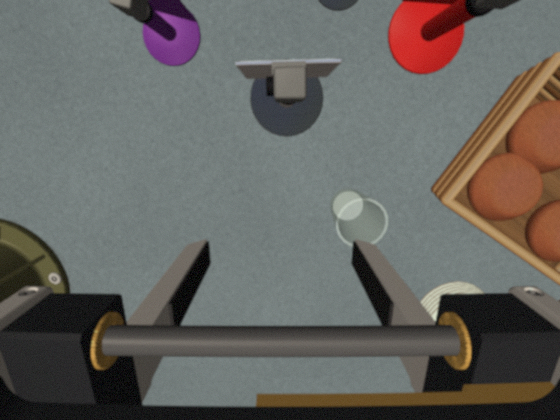

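The target head is at (290,80), with its button on the left at (270,86) and its card above at (288,68). Its faces are already almost square to the jaws. I'll move over it for a second view.

```bash
python3 -m creep '[{"tx":-0.2,"ty":0,"tz":0.01,"turn":0,"fingers":94},{"tx":-0.4,"ty":0.0,"tz":0.03,"turn":0,"fingers":94},{"tx":-0.58,"ty":0.05,"tz":0.04,"turn":0,"fingers":94},{"tx":-0.58,"ty":0.05,"tz":0.04,"turn":0,"fingers":94},{"tx":-0.58,"ty":0.05,"tz":0.04,"turn":0,"fingers":94}]'
python3 - <<'E'
from h import *
from cell import monitor,optics
import pickle
s=monitor.read_state();c=optics.camera("wrist");pickle.dump((s,c),open("v2.pkl","wb"))
s1,c1=pickle.load(open("v1.pkl","rb"))
a=cv2.resize(c1["frame"][40:150,220:360],(400,314),interpolation=2)
print(np.round(proj(c,[567,-219,190],s)))
cv2.imwrite("pics/w2.png",c["frame"][:,:,::-1]);cv2.imwrite("pics/w1c.png",a[:,:,::-1])
print(s["clock"],s["eef_pos"])
E
```

```text
clock: 2.0
eef_pos: [564.2, -221.7, 285.0]
eef_rot: [-1.572, -0.0, -2.481]
wrist_force: [-0.3, -0.3, -0.0]
finger_gap: 93.8
[282. 208.]
2.0 [ 564.24386051 -221.74404836  284.98106562]
```

View pics/w2.png

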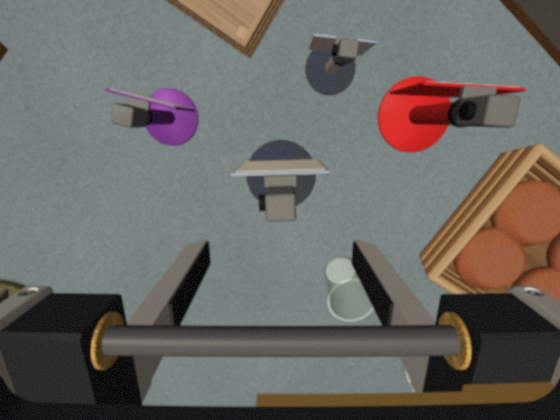

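View pics/w1c.png

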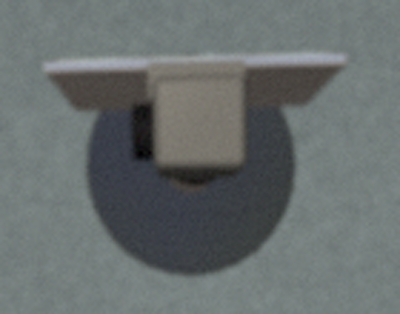

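Run:
```python
import pickle,cv2
s,c=pickle.load(open("v2.pkl","rb"))
a=cv2.resize(c["frame"][150:230,230:330],(800,600)[:1]+(640,),interpolation=0)[:600]
cv2.imwrite("pics/w2c.png",cv2.convertScaleAbs(a[:,:,::-1],alpha=1.3))
s,c=pickle.load(open("v1.pkl","rb"))
a=cv2.resize(c["frame"][50:115,240:340],(800,520),interpolation=0)
cv2.imwrite("pics/w1d.png",cv2.convertScaleAbs(a[:,:,::-1],alpha=1.3))
```

```text
(no output)
```

View pics/w2c.png

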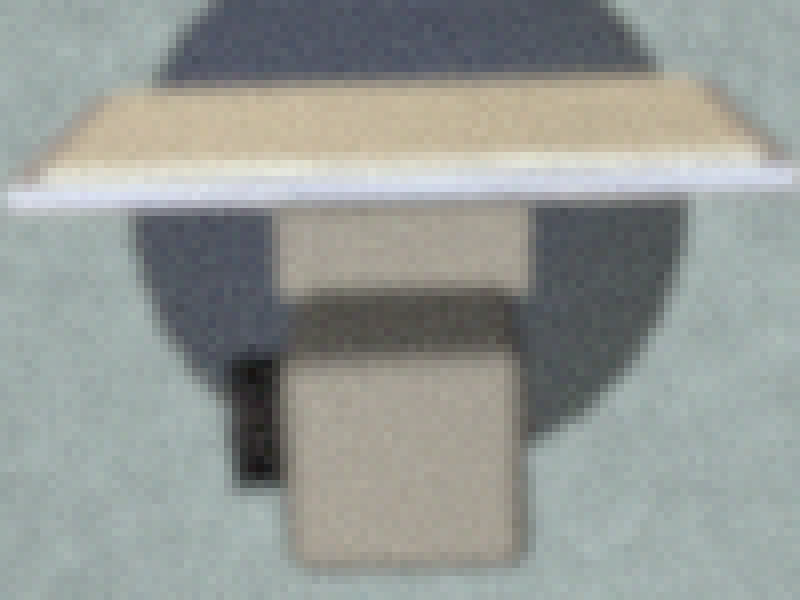

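View pics/w1d.png

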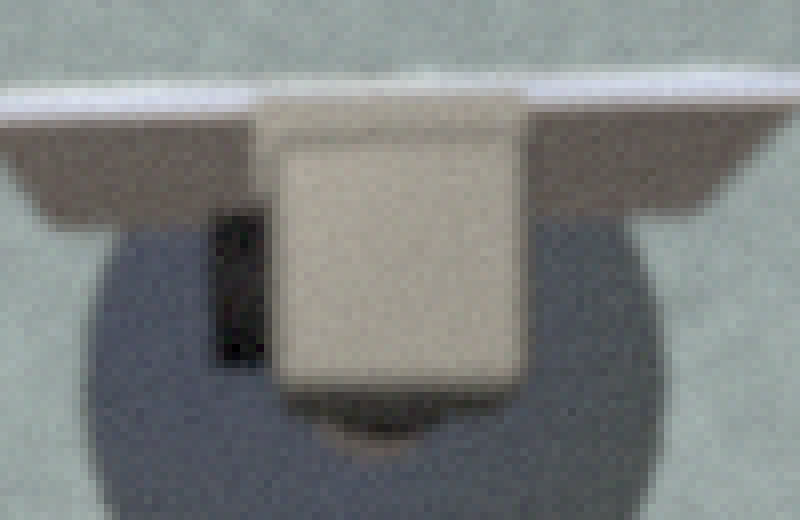

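The head's top face spans about (290–523, 352–564) in the view 2 crop and (280–525, 143–383) in the view 1 crop. The button is to the left in both. Now I triangulate the corners.

Run:
```python
import pickle
from h import *
s1,c1=pickle.load(open("v1.pkl","rb"));s2,c2=pickle.load(open("v2.pkl","rb"))
p1=lambda u,v:(240+u/8-.5,50+v/8-.5)
p2=lambda u,v:(230+u/8-.5,150+v/8-.5)
A=[(280,146),(525,141),(525,383),(280,384)];B=[(290,354),(522,350),(524,563),(293,566)]
P=[]
for a,b in zip(A,B):
    x,e=tri([ray(c1,p1(*a),s1),ray(c2,p2(*b),s2)]);P.append(x);print(x.round(1),np.round(e,1))
P=np.array(P);C=P.mean(0);print("top centre",C,"sides",[np.linalg.norm(P[i]-P[i-1]).round(1) for i in range(4)])
# same at known plane
for n,c,s,Q,f in((1,c1,s1,A,p1),(2,c2,s2,B,p2)):
    print(n,np.mean([onz(c,f(*q),190,s) for q in Q],0).round(1))
# button outer face centre
x,e=tri([ray(c1,p1(215,290),s1),ray(c2,p2(235,420),s2)]);print("button",x.round(1),e)
def yaw(c,s,f,a,b,z):
    a=onz(c,f(*a),z,s);b=onz(c,f(*b),z,s);t=b-a;return np.degrees(np.arctan2(t[1],t[0])),np.linalg.norm(t),((a+b)/2).round(1)
print("card top edge v2",yaw(c2,s2,p2,(5,200),(800,176),142))
full=c1["frame"];
for q in (1,2):
    c,s,Q,f=((c1,s1,A,p1),(c2,s2,B,p2))[q-1]
    print("head edges",[round(yaw(c,s,f,Q[i],Q[j],190)[0],1) for i,j in((0,1),(3,2),(0,3),(1,2))])
R,p=pose(s2);print("zyaw",np.degrees(np.arctan2(R[1,2],R[0,2])))
print("foot v1",onz(c1,(286.5,98.5),14,s1))
```

```text
[ 567.1 -199.2  183.7] [0.2 0.2]
[ 584.7 -220.9  183.9] [0.1 0.1]
[ 564.3 -237.2  187.2] [0.2 0.2]
[ 546.9 -215.1  187.8] [0.1 0.1]
top centre [ 565.76038674 -218.07496834  185.6653627 ] sides [np.float64(26.1), np.float64(27.9), np.float64(26.3), np.float64(28.2)]
1 [ 565.2 -218.3  190. ]
2 [ 566.7 -217.4  190. ]
button [ 551.6 -200.7  165.4] [np.float64(0.13779922068294784), np.float64(0.13779922068291253)]
card top edge v2 (np.float64(-50.376224908324424), np.float64(108.93763145176766), array([ 585.9, -201.4,  142. ]))
head edges [np.float64(-50.9), np.float64(-51.7), np.float64(-142.3), np.float64(-140.8)]
head edges [np.float64(-51.1), np.float64(-51.3), np.float64(-142.1), np.float64(-140.8)]
zyaw -52.14593910944608
foot v1 [ 565.09765202 -218.83920704   14.        ]
```

Checks agree: the top is at about 187 mm (190 given), the button centre is at z 165.4 and 22.3 mm from the axis (22.5 given), and the yaw is about -50.8°. Next I work out the descent.

Run:
```python
from h import *
from cell import monitor
s=monitor.read_state();R,p=pose(s)
for t in([565.3,-218,200],[565.3,-218,147.5]):print((R.T@(np.array(t)-p)/200).round(4))
```

```text
[-0.0179  0.4276 -0.012 ]
[-0.0178  0.6901 -0.0118]
```

```bash
python3 -m creep '[{"tx":-0.018,"ty":0.15,"tz":-0.012,"turn":-0.007,"fingers":94},{"tx":-0.018,"ty":0.3,"tz":-0.012,"turn":-0.007,"fingers":94},{"tx":-0.018,"ty":0.42,"tz":-0.012,"turn":-0.007,"fingers":94},{"tx":-0.018,"ty":0.52,"tz":-0.012,"turn":-0.007,"fingers":94},{"tx":-0.018,"ty":0.62,"tz":-0.012,"turn":-0.007,"fingers":94},{"tx":-0.018,"ty":0.69,"tz":-0.012,"turn":-0.007,"fingers":94},{"tx":-0.018,"ty":0.69,"tz":-0.012,"turn":-0.007,"fingers":94},{"tx":-0.018,"ty":0.69,"tz":-0.012,"turn":-0.007,"fingers":94}]'
python3 - <<'E'
from h import *
from cell import monitor,optics
s=monitor.read_state();c=optics.camera("wrist")
cv2.imwrite("pics/w3.png",c["frame"][:,:,::-1])
print(s["clock"],s["eef_pos"],s["eef_rot"])
E
```

```text
clock: 2.85
eef_pos: [565.2, -218.6, 148.5]
eef_rot: [-1.571, 0.001, -2.461]
wrist_force: [-0.5, -0.6, -0.1]
finger_gap: 94.0
2.85 [ 565.24656847 -218.61453341  148.50001728] [-1.57066778e+00  7.60563060e-04 -2.46054408e+00]
```

View pics/w3.png

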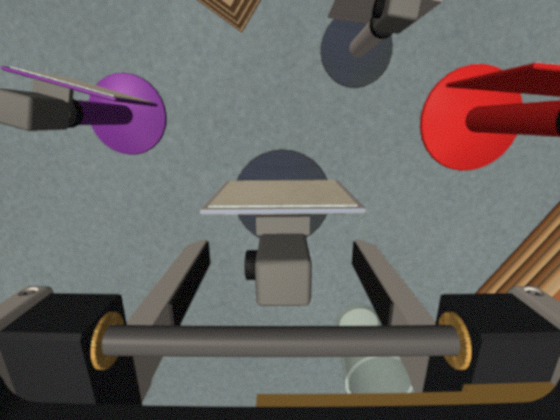

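The head at (283,270) sits between the open fingers, with the button on the left at (251,265). Closing.

```bash
python3 -m creep '[{"tx":0,"ty":0,"tz":0,"turn":0,"fingers":20},{"tx":0,"ty":0,"tz":0,"turn":0,"fingers":20},{"tx":0,"ty":0,"tz":0,"turn":0,"fingers":20},{"tx":0,"ty":0,"tz":0,"turn":0,"fingers":20},{"tx":0,"ty":0,"tz":0,"turn":0,"fingers":20},{"tx":0,"ty":0,"tz":0,"turn":0,"fingers":20},{"tx":0,"ty":0,"tz":0,"turn":0,"fingers":20},{"tx":0,"ty":0,"tz":0,"turn":0,"fingers":20},{"tx":0,"ty":0,"tz":0,"turn":0,"fingers":20},{"tx":0,"ty":0,"tz":0,"turn":0,"fingers":20}]' 35
python3 -m creep '[{"tx":0,"ty":0,"tz":0,"turn":0,"fingers":20},{"tx":0,"ty":0,"tz":0,"turn":0,"fingers":20},{"tx":0,"ty":0,"tz":0,"turn":0,"fingers":20},{"tx":0,"ty":0,"tz":0,"turn":0,"fingers":20}]' 35
```

```text
clock: 3.9
eef_pos: [566.3, -219.4, 149.2]
eef_rot: [-1.567, 0.002, -2.46]
wrist_force: [8.9, -6.9, -2.0]
finger_gap: 30.1
clock: 4.3
eef_pos: [566.3, -219.5, 148.9]
eef_rot: [-1.567, 0.002, -2.46]
wrist_force: [4.7, -2.4, -3.0]
finger_gap: 29.4
```

Run:
```python
from h import *
from cell import monitor,optics
s=monitor.read_state();c=optics.camera("wrist");S=optics.camera("side")
cv2.imwrite("pics/w4.png",cv2.resize(c["frame"][150:340,180:400,::-1],(690,596),interpolation=2))
u,v=proj(S,[566,-219,166]).astype(int);print(u,v)
cv2.imwrite("pics/s4.png",cv2.resize(S["frame"][v-45:v+45,u-60:u+60,::-1],(800,600),interpolation=2))
for i in range(1):
  s=monitor.read_state();print(s["clock"],s["finger_gap"],s["eef_pos"],s["wrist_force"],s["moment"])
```

```text
305 164
4.4 29.772863498225462 [ 566.32914081 -219.45804438  148.91102745] [ 4.95953281 -2.77813549 -1.95008115] [ 0.29851495 -0.08090781  0.21968035]
```

View pics/w4.png

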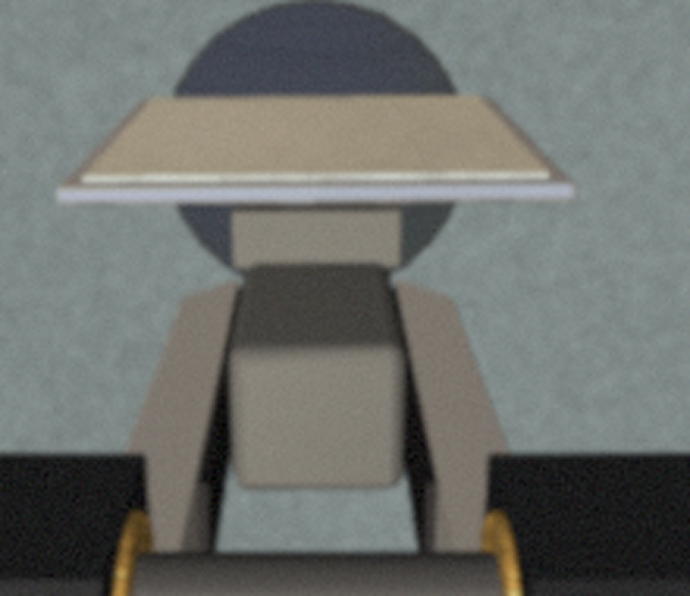

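View pics/s4.png

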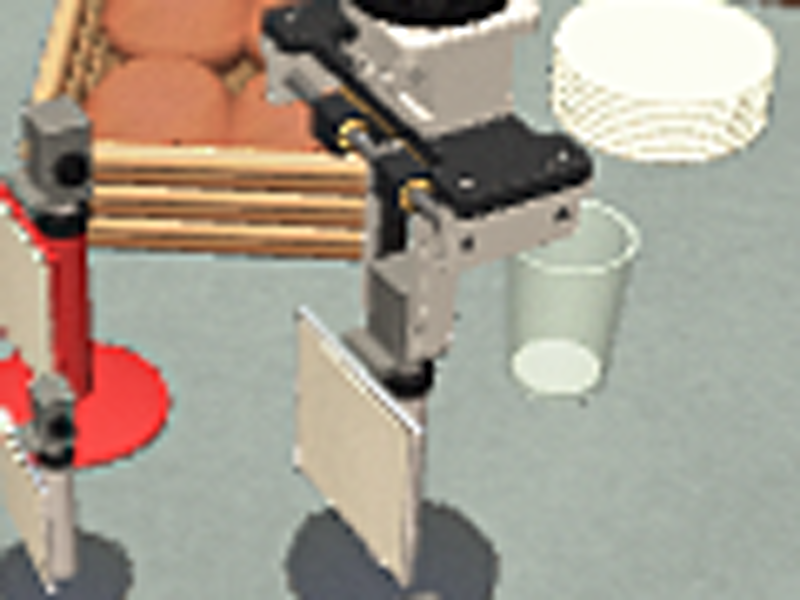

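Both fingers close on the faces of the head and the button is hidden under the finger. The gap reads about 29.8 mm against 31.5 mm expected. I'll test the latch with a small lift.

```bash
python3 -m creep '[{"tx":0,"ty":-0.02,"tz":0,"turn":0,"fingers":20},{"tx":0,"ty":-0.04,"tz":0,"turn":0,"fingers":20},{"tx":0,"ty":-0.06,"tz":0,"turn":0,"fingers":20},{"tx":0,"ty":-0.06,"tz":0,"turn":0,"fingers":20}]' 35
```

```text
clock: 4.8
eef_pos: [566.3, -219.4, 161.1]
eef_rot: [-1.567, 0.002, -2.46]
wrist_force: [3.2, -2.8, -2.0]
finger_gap: 30.0
```

Run:
```python
from h import *
from cell import monitor,optics
s=monitor.read_state();c=optics.camera("wrist");S=optics.camera("side")
a=cv2.resize(c["frame"][150:340,180:400,::-1],(400,345),interpolation=2)
u,v=305,164
b=cv2.resize(S["frame"][v-45:v+45,u-60:u+60,::-1],(400,300),interpolation=2)
o=np.zeros((345,800,3),np.uint8);o[:,:400]=a;o[:300,400:]=b
cv2.imwrite("pics/c5.png",o)
```

```text
(no output)
```

View pics/c5.png

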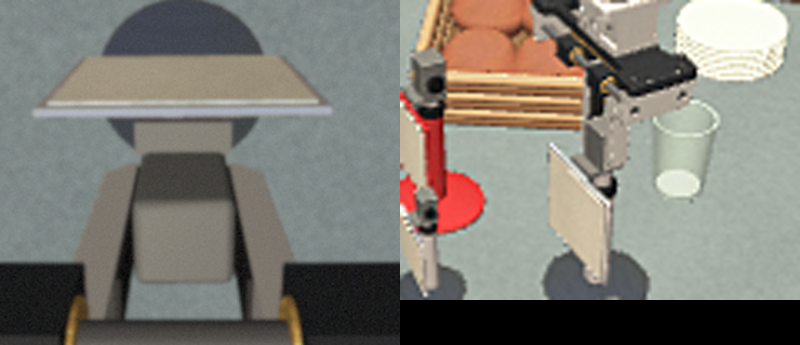

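The head and card rose with the gripper, so the latch is free. Continuing to just short of the second stop.

```bash
python3 -m creep '[{"tx":0,"ty":-0.04,"tz":0,"turn":0,"fingers":20},{"tx":0,"ty":-0.08,"tz":0,"turn":0,"fingers":20},{"tx":0,"ty":-0.12,"tz":0,"turn":0,"fingers":20},{"tx":0,"ty":-0.16,"tz":0,"turn":0,"fingers":20},{"tx":0,"ty":-0.2,"tz":0,"turn":0,"fingers":20},{"tx":0,"ty":-0.24,"tz":0,"turn":0,"fingers":20},{"tx":0,"ty":-0.28,"tz":0,"turn":0,"fingers":20},{"tx":0,"ty":-0.32,"tz":0,"turn":0,"fingers":20},{"tx":0,"ty":-0.35,"tz":0,"turn":0,"fingers":20},{"tx":0,"ty":-0.37,"tz":0,"turn":0,"fingers":20},{"tx":0,"ty":-0.375,"tz":0,"turn":0,"fingers":20},{"tx":0,"ty":-0.375,"tz":0,"turn":0,"fingers":20}]' 35
```

```text
clock: 6.1
eef_pos: [566.3, -219.4, 235.7]
eef_rot: [-1.567, 0.002, -2.46]
wrist_force: [6.7, -3.7, -1.5]
finger_gap: 29.5
```

```bash
python3 -m creep '[{"tx":0,"ty":-0.005,"tz":0,"turn":0,"fingers":20},{"tx":0,"ty":-0.01,"tz":0,"turn":0,"fingers":20},{"tx":0,"ty":-0.015,"tz":0,"turn":0,"fingers":20},{"tx":0,"ty":-0.02,"tz":0,"turn":0,"fingers":20},{"tx":0,"ty":-0.02,"tz":0,"turn":0,"fingers":20},{"tx":0,"ty":-0.02,"tz":0,"turn":0,"fingers":20}]' 35
```

```text
clock: 6.7
eef_pos: [566.3, -219.4, 238.8]
eef_rot: [-1.567, 0.002, -2.46]
wrist_force: [6.7, -3.8, -5.4]
finger_gap: 30.1
```

```bash
python3 -m creep '[{"tx":0,"ty":-0.005,"tz":0,"turn":0,"fingers":20},{"tx":0,"ty":-0.01,"tz":0,"turn":0,"fingers":20},{"tx":0,"ty":-0.01,"tz":0,"turn":0,"fingers":20},{"tx":0,"ty":-0.01,"tz":0,"turn":0,"fingers":20},{"tx":0,"ty":-0.01,"tz":0,"turn":0,"fingers":20}]' 40
python3 - <<'E'
from h import *
from cell import monitor,optics
s=monitor.read_state();print(s["clock"],s["eef_pos"],s["wrist_force"],s["finger_gap"])
c=optics.camera("wrist");S=optics.camera("side")
a=cv2.resize(c["frame"][150:340,180:400,::-1],(400,345),interpolation=2)
u,v=305,144
b=cv2.resize(S["frame"][v-60:v+60,u-60:u+60,::-1],(400,400),interpolation=2)
o=np.zeros((400,800,3),np.uint8);o[:345,:400]=a;o[:,400:]=b
cv2.imwrite("pics/c6.png",o)
E
```

```text
clock: 7.2
eef_pos: [566.2, -219.5, 238.9]
eef_rot: [-1.569, 0.001, -2.46]
wrist_force: [7.8, -5.0, -13.5]
finger_gap: 29.8
7.2 [ 566.23486446 -219.4525886   238.87611693] [  7.80521665  -4.99720435 -13.50793692] 29.797589699599136
```

View pics/c6.png

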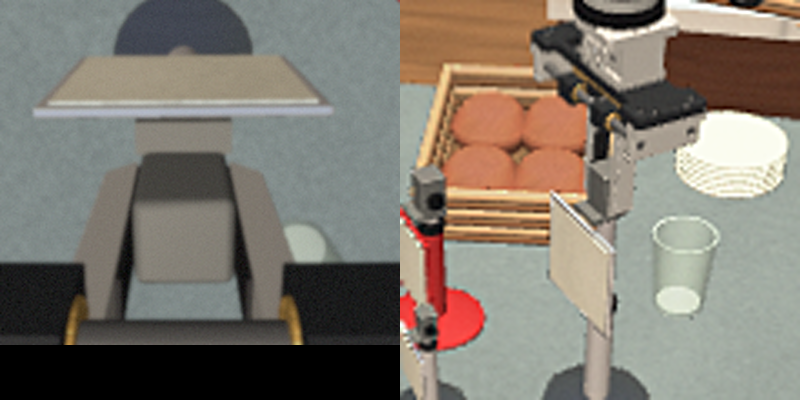

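The arm has risen 90.0 mm and stalls with 13.5 N of pull, and the head sits unchanged in the jaws. One last check of the bystanders, then I hand in.

Run:
```python
from h import *
from cell import monitor,optics
import pickle
s0,d=pickle.load(open("v0.pkl","rb"));S=optics.camera("side")
# sign card top corner row vs initial: bystander pixel difference in side view
D=cv2.absdiff(S["frame"],d["side"]["frame"]).max(2)
for n,(x0,x1,y0,y1) in dict(basket=(205,270,205,290),block=(305,340,290,350),tumA=(255,295,355,400),tumB=(317,343,147,180),purple=(290,320,205,255),small=(240,270,175,212)).items():
    print(n,(D[y0:y1,x0:x1]>40).mean().round(3))
s=monitor.read_state();print(s["clock"],s["eef_pos"],s["wrist_force"],s["finger_gap"])
```

```text
basket 0.0
block 0.0
tumA 0.0
tumB 0.0
purple 0.003
small 0.0
7.35 [ 566.25127145 -219.43307667  238.86414859] [  7.79331377  -3.92656033 -12.68362274] 30.201156456730555
```

```bash
python3 -c "
from cell import manip
print(manip.sign_off())"
```

```text
the job is handed in; nothing more can be done
None
```

I pinched the grip head of the large dark stand on its button faces and raised it past the first stop to the second. I handed in at 7.4 s, still holding it there at 40 N grip.

**Last checks**
- **Height:** the gripper rose 90.0 mm from where it first gripped (148.9 to 238.9 mm). A further pull gave no more movement and the downward force on the wrist grew to about 13 N, as it should at the end of travel. The head had not slipped in the jaws.
- **Button:** the mast passed the first stop without catching, so the latch was free. I could not see the button under the finger at the end.
- **Other things:** the side view showed the basket, card block, both tumblers and the purple and small dark stands unmoved. I did not compare the red stand.

**Disagreements**
- **Finger gap:** it read about 29.8 mm instead of the 31.5 mm expected with the button fully in. I took this as reading noise and pad give.
- **Head top:** two views put it at 184–188 mm against the 190 mm given. The button centre (165.4 mm up, 22.3 mm from the axis) agreed with the text.

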